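# Index and lock the sowing turntable

### The arm

A 7-joint arm with a two-finger parallel gripper is mounted at the origin on the work surface. World frame = base frame: x ahead of the robot, y to its left, z up, the work surface at z = 0. Lengths are in m, angles in rad, forces in N, time in s.
With the tool pointing down it reaches from about 0.375 to 0.925 m from the base axis. Payload 3.1 kg.
Tool frame: the origin (TCP) lies between the finger pads; the fingertips stand 19 mm ahead of it and the grasp point (between the pads) is the TCP; z points along the fingers, y is the direction in which the jaws open and shut (so a half turn about z gives the same grasp; the last joint's range is limited). The gripper opens to 85 mm and grips with 20 to 120 N. Pads are 22 mm wide; open, the fingers measure 114 mm over their backs; the gripper's body (76 mm by 85 mm) begins 54 mm behind the grasp point. The pads swing forward as they close: fully open they stand 13 mm farther back than shut.
Start: joints at [-1.422, 0.383, 0.044, 1.598, -0.018, 1.161, -0.05], TCP at [0.159, 0.63, 0.25] pointing down, gripper open.
Joint ranges: [-2.61, 2.61], [-0.41, 2.15], [-1.48, 1.57], [0, 2.5], [-1.57, 4.71], [0.05, 1.97], [-2.85, 2.85]. Speed limits (rad/s): [2.79, 2.79, 3.14, 3.14, 3.14, 3.14, 3.14].

### API

Orientations are given as a unit quaternion [x, y, z, w].
In Python, from bench import move_ptp, movel, move_j, move_gripper, pause, inverse_kinematics, read_camera, camera_params, MotionError, sign_off, look_for, tip_of, read_time_s, read_qpos, read_joint_vel, read_effort, read_eef_pos, read_tcp_rot, read_ft_force, read_ft_torque, read_finger_gap gives the robot as it stands. Calls block until the motion is done:
- move_ptp(position, orientation): joint-space move of the TCP to a pose.
- movel(position, orientation=None, speed=0.15): straight line of the TCP; orientation=None keeps the orientation; speed is the mean speed in m/s.
- move_j(angles): joint-space move.
- move_gripper(opening, effort=None): finger opening in m; effort is the grip in N (None keeps the last); returns when the fingers have stopped.
- pause(seconds).
- inverse_kinematics(position, orientation): joint angles nearest the present ones, or None.
- read_camera(name): name is "side" or "top"; returns the picture (384x512x3 uint8, red, green, blue); there is no depth.
- camera_params(name): a dict with "K" (3x3 intrinsics, pixels), "dist_coeffs" ([k1, k2, p1, p2, k3] as OpenCV has them; the pictures are not rectified), "camera_from_world" (4x4, takes a point from world to camera coordinates). Camera axes: x right, y down, z forward; pixel columns grow to the right and rows downward; lengths in m; the calibration is good to about 2 mm. A picture is of the moment at which its call begins. camera_params takes no time and is no camera call.
A pose or a line that the arm cannot do raises MotionError and nothing moves.
- sign_off(): hands the job in, once; it reports no verdict.
Trained networks look in the newest picture that a camera, given by its name, has taken for a name from the list of things; names that differ only in an ending like _2 or _b are one class to them, and where a whole thing is asked for, a point or a joint stands for the part that bears it (a point fixed in the world has none). Each returns a list of dicts, best first, with "confidence" (0 to 1); they miss things now and then, are a little off and sometimes report something else, mostly with a low value. They report only what shows in the picture. A call takes as long as a camera call.
- look_for(camera, name): "at" ([column, row] in pixels, amid what is visible of it).
- tip_of(camera, name): "at" ([column, row] in pixels: a listed point, or the origin of a listed thing).
Readings, each from a call of its own:
- read_time_s(): time.
- read_qpos(): joint angles.
- read_joint_vel(): joint speeds.
- read_effort(): joint torques, N m.
- read_eef_pos(): TCP position.
- read_tcp_rot(): TCP orientation.
- read_ft_force(): force on the tool from outside, world axes, zero at the start.
- read_ft_torque(): the same for the moment, N m.
- read_finger_gap(): finger opening in m.
Only numpy, scipy, OpenCV 4.12 (cv2) and the standard library are available. Lean on these libraries where they do the work, as an engineer would, in place of code of your own. Each camera call takes 0.05 s, during which the arm holds its last target.

### The job

Turn the seedling tray on the sowing turntable counterclockwise (seen from above) by its handle post until it clicks into the next stop. Then push the black lock button beside it down until it snaps in and stays down, without forcing it, and let go. Leave the other things on the table alone.

Things in the scene. Friction and masses are not known exactly. Their poses are not given: they have to be found in the camera images.
- base: grey round housing of the turntable, fixed to the table, 304 mm across and 34 mm high; origin at the centre of its underside, z up along the turning axis. The lock's grey guide block (56 x 50 mm, 50 mm high) stands at its rim, 178 mm from the axis, 115 degrees counterclockwise from the base's x axis.
- axis (a point): point on the turning axis at the underside of the platter, 38 mm above the table. The round aluminium platter is 296 mm across, 12 mm thick, its top 50 mm above the table; fixed on it, centred on the axis, is a white foam seedling tray 167 mm square whose top is 95 mm above the table
- platter (a joint): platter angle (rad), growing counterclockwise seen from above; starts at -0.4 to 0.3, between stops. Stops (a hidden spring ball in gaps of a hidden ring) are 120 deg apart; the next one lies somewhere from 0.7 to 1.5 and must be felt: within 0.06 rad the ball pulls the platter in and holds it. At the handle, turning takes about 1 N, leaving a stop about 11 N
- handle_top (a point): centre of the top of the upright black handle post, 20 mm in diameter, fixed on the platter 125 mm from the axis; its top is 145 mm above the table, so 50 mm of it stand above the tray's top. At platter angle 0 it lies 110 degrees clockwise from the base's x axis. It turns with the platter and can be pushed or gripped.
- lock (a joint): travel of the lock button (m), straight down: 0 up (start), 0.015 fully down. Resistance is about 1 N at first, rises to a peak of about 9 N at 3 to 5 mm and fades; beyond 11 mm it snaps to 15 mm by itself and stays. If the platter is not in a stop, a hidden pin blocks the button after about 2 mm and it springs back up
- lock_top (a point): centre of the top of the round black lock button, 32 mm in diameter, 78 mm above the table when up and 63 mm when down, 178 mm from the axis, on the guide block
- seed_jar: bystander: glass jar with a metal lid, 64 mm across, 85 mm high, origin at its underside
- beaker: bystander: open white plastic beaker, 72 mm across, 90 mm high, origin at its underside
- dibber: bystander: wooden dibber standing on its wide end, 32 mm across, 85 mm high, origin at its underside

How it is judged:
By the outcome, as a careful person would: the job done as asked, in the order asked, and still so for the second after the job is handed in, with the robot touching nothing.
It also fails if it takes over 67 s, if anything falls off the work surface, if the arm or the gripper's body presses on something with over 40 N, if the wrist force passes 120 N, or if a joint passes its speed limit or range.

## Working session

There is one attempt and no reset: what is moved stays moved. The work goes in short steps, each a Python script; the robot and the scene stay as the last script left them, time stands still between calls to the robot, and variables do not carry over. Pictures are saved under pics/ and viewed, and the job is handed in when it is done.

```bash
mkdir -p pics; ls; python3 - <<'E'
from bench import *
import cv2
for c in("top","side"):
    im=read_camera(c); cv2.imwrite(f"pics/{c}0.png",im[:,:,::-1])
    p=camera_params(c); print(c,p)
    for n in("base","axis","handle_top","lock_top","seed_jar","beaker","dibber"):
        print(n,[(r["at"],round(r["confidence"],2)) for r in tip_of(c,n)[:3]])
print(read_time_s(),read_tcp_rot(),read_eef_pos(),read_ft_force())
E
```

```text
pics
top {'K': array([[392.48184553,   0.        , 250.17654684],
       [  0.        , 392.48184553, 189.09897527],
       [  0.        ,   0.        ,   1.        ]]), 'dist_coeffs': array([-0.03660466,  0.        ,  0.        ,  0.        ,  0.        ]), 'camera_from_world': array([[ 0.02088888, -0.99952419,  0.0226946 ,  0.04406569],
       [-0.98099779, -0.02487064, -0.19241829,  0.54602988],
       [ 0.19289116, -0.01824395, -0.98105054,  0.97686194],
       [ 0.        ,  0.        ,  0.        ,  1.        ]])}
base [([241.9, 189.6], 0.56)]
axis []
handle_top [([293.2, 194.5], 0.61)]
lock_top [([176.4, 209.1], 0.66)]
seed_jar [([381.3, 223.3], 0.83)]
beaker [([92.4, 233.0], 0.72)]
dibber [([366.5, 154.1], 0.55)]
side {'K': array([[406.2277159 ,   0.        , 260.83947598],
       [  0.        , 406.2277159 , 189.62387338],
       [  0.        ,   0.        ,   1.        ]]), 'dist_coeffs': array([0.01593425, 0.        , 0.        , 0.        , 0.        ]), 'camera_from_world': array([[-9.88924854e-01, -1.48415776e-01, -6.24528507e-04,
         5.48507603e-01],
       [-1.06144497e-01,  7.10191205e-01, -6.95961060e-01,
         1.19643046e-01],
       [ 1.03735136e-01, -6.88186900e-01, -7.18079252e-01,
         1.15723559e+00],
       [ 0.00000000e+00,  0.00000000e+00,  0.00000000e+00,
         1.00000000e+00]])}
base [([253.6, 226.0], 0.56)]
axis []
handle_top [([276.5, 166.1], 0.81)]
lock_top [([277.4, 264.1], 0.71), ([277.5, 165.0], 0.55)]
seed_jar [([296.5, 146.2], 0.78)]
beaker [([287.6, 381.0], 0.92)]
dibber [([241.9, 146.8], 0.59)]
0.8 [ 1.23029046e-01  9.92403070e-01  1.93544169e-05 -8.29596739e-06] [0.15875134 0.63033319 0.25030786] [ 0.10414344 -0.250668   -0.71354056]
```

View pics/top0.png

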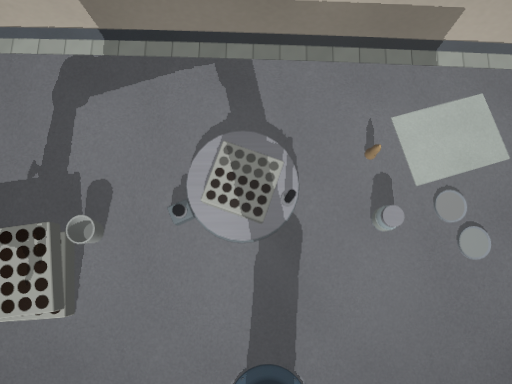

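View pics/side0.png

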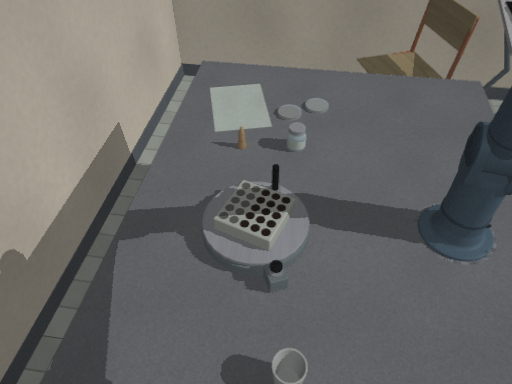

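```bash
cat > h.py <<'E'
import numpy as np, cv2
from bench import *
P={c:camera_params(c) for c in("top","side")}
def ray(c,uv):
    p=P[c];x=cv2.undistortPoints(np.array([[uv]],float),p["K"],p["dist_coeffs"])[0,0]
    T=p["camera_from_world"];R=T[:3,:3];return -R.T@T[:3,3],R.T@np.array([x[0],x[1],1])
def atz(c,uv,z):
    o,d=ray(c,uv);return o+d*(z-o[2])/d[2]
def proj(c,X):
    p=P[c];T=p["camera_from_world"]
    return cv2.projectPoints(np.atleast_2d(np.array(X,float)),cv2.Rodrigues(T[:3,:3])[0],T[:3,3],p["K"],p["dist_coeffs"])[0][:,0]
E
python3 - <<'E'
from h import *
for c,l in {"top":[("base",(241.9,189.6),0),("handle",(293.2,194.5),.145),("lock",(176.4,209.1),.078),("jar",(381.3,223.3),0),("beaker",(92.4,233),0),("dibber",(366.5,154.1),0)],
 "side":[("base",(253.6,226),0),("handle",(276.5,166.1),.145),("lock",(277.4,264.1),.078),("jar",(296.5,146.2),0),("beaker",(287.6,381),0),("dibber",(241.9,146.8),0)]}.items():
    for n,uv,z in l: print(c,n,atz(c,uv,z).round(4))
E
```

```text
top base [0.5532 0.0785 0.    ]
top handle [ 0.5162 -0.0444  0.145 ]
top lock [0.4837 0.2423 0.078 ]
top jar [ 0.4687 -0.3063  0.    ]
top beaker [0.424 0.478 0.   ]
top dibber [ 0.6648 -0.2723  0.    ]
side base [0.5662 0.0639 0.    ]
side handle [ 0.5166 -0.0417  0.145 ]
side lock [0.4786 0.2348 0.078 ]
side jar [ 0.4753 -0.3112  0.    ]
side beaker [0.4255 0.4737 0.    ]
side dibber [ 0.6635 -0.2798  0.    ]
```

The top view shows the platter centred near (243,186), the handle at (290,196) and the lock button at (179,210). The side view shows the handle top at (276,167), the button at (277,266) and the jar and dibber up at the back. Next I refine the axis and check it with an overlay.

```bash
cat > fit.py <<'E'
from h import *
from scipy.optimize import least_squares
# params: axis x,y, base yaw, platter angle
obs=[("top","base",(241.9,189.6)),("side","base",(253.6,226)),("top","h",(293.2,194.5)),("side","h",(276.5,166.1)),("top","l",(178,209.5)),("side","l",(277.4,265))]
def pts(p):
    x,y,b,q=p
    h=b+q-np.radians(110); l=b+np.radians(115)
    return {"base":[x,y,0],"h":[x+.125*np.cos(h),y+.125*np.sin(h),.145],"l":[x+.178*np.cos(l),y+.178*np.sin(l),.078]}
w={"base":.3,"h":1,"l":1}
def f(p):
    P_=pts(p);return np.concatenate([w[n]*(proj(c,P_[n])[0]-uv) for c,n,uv in obs])
E
python3 - <<'E'
from fit import *
p=np.array([.555,.075,0,0.])
for b0 in (0,-.1,.3):
    r=least_squares(f,[.555,.075,b0,0],loss="soft_l1");print(r.x.round(4),r.cost,r.fun.round(1))
p=r.x
t=np.linspace(0,2*np.pi,120)
for c in("top","side"):
    im=cv2.imread(f"pics/{c}0.png");S=4;u0,v0=(150,110) if c=="top" else (180,140)
    im=cv2.resize(im[v0:v0+150,u0:u0+170],None,fx=S,fy=S,interpolation=cv2.INTER_CUBIC)
    im=cv2.convertScaleAbs(im,alpha=1.6)
    def circ(x,y,z,rad,col):
        q=proj(c,np.c_[x+rad*np.cos(t),y+rad*np.sin(t),0*t+z]);cv2.polylines(im,[((q-[u0,v0]+.5)*S).astype(int)],True,col,1)
    circ(p[0],p[1],.05,.148,(0,0,255));circ(p[0],p[1],.034,.152,(0,255,255))
    P_=pts(p);circ(*P_["h"],.01,(0,255,0));circ(*P_["l"],.016,(255,0,0))
    cv2.imwrite(f"pics/fit_{c}.png",im)
E
```

```text
[ 0.5547  0.0756 -0.0072  0.045 ] 1.8513869799915752 [ 0.3 -0.2  1.   1.1 -0.4 -0.1  0.1 -0.4  0.2  0.8 -1.  -0.1]
[ 0.5547  0.0756 -0.0072  0.045 ] 1.8513869799908926 [ 0.3 -0.2  1.   1.1 -0.4 -0.1  0.1 -0.4  0.2  0.8 -1.  -0.1]
[ 0.5547  0.0756 -0.0072  0.045 ] 1.8513869799908067 [ 0.3 -0.2  1.   1.1 -0.4 -0.1  0.1 -0.4  0.2  0.8 -1.  -0.1]
```

View pics/fit_top.png

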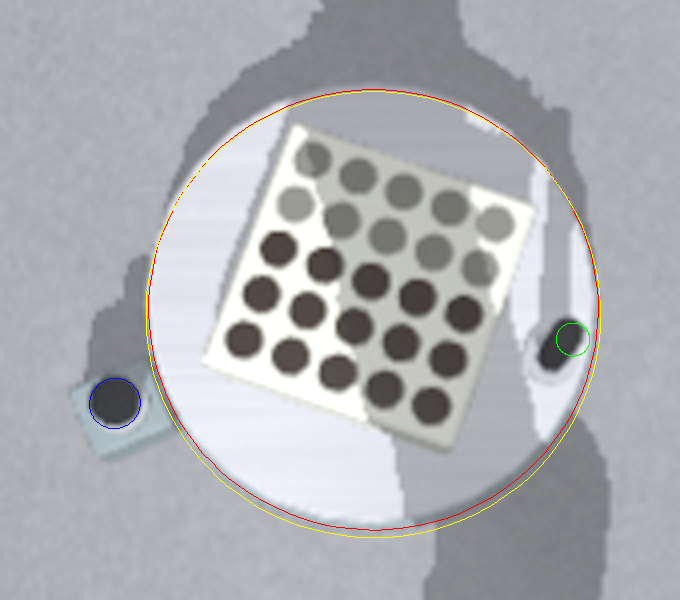

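View pics/fit_side.png

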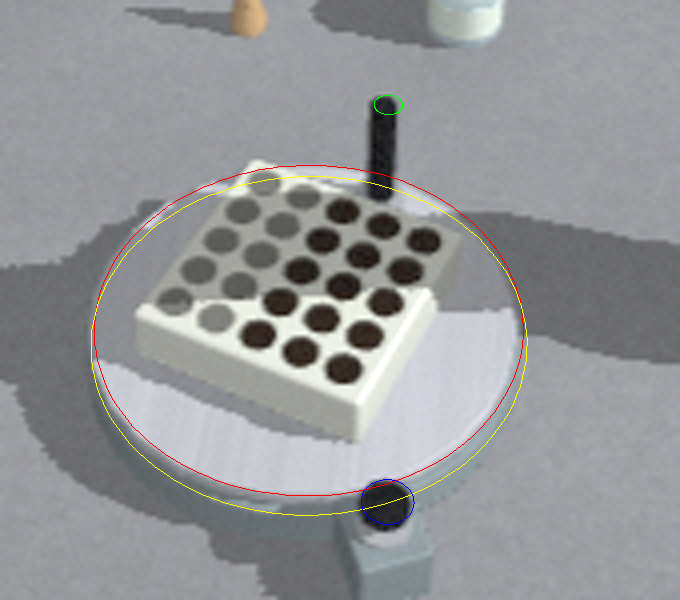

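```bash
cat >> h.py <<'E'
AX=np.array([.5547,.0756])
def Q(psi):
    a=(psi+np.pi/2)/2; return [float(np.cos(a)),float(np.sin(a)),0.,0.]
def hp(phi,z,r=.125): return [float(AX[0]+r*np.cos(phi)),float(AX[1]+r*np.sin(phi)),z]
E
python3 - <<'E'
from h import *
for off in (0,np.pi):
  for d in (-108,-90,-60,-40,-15):
    phi=np.radians(d)
    for extra in (0,):
        s=inverse_kinematics(hp(phi,.125),Q(phi+np.pi/2+off)); print(off,d,None if s is None else np.round(s,2))
for d in range(0,360,45):
    s=inverse_kinematics([.481,.237,.09],Q(np.radians(d)));print("lock",d,None if s is None else np.round(s,2))
E
```

```text
0 -108 [-0.81  0.45  0.97  2.05 -0.48  0.89  0.12]
0 -90 [-0.78  0.55  0.99  1.96 -0.58  0.94  0.5 ]
0 -60 [-0.65  0.6   0.84  1.81 -0.53  0.98  0.93]
0 -40 [-0.58  0.61  0.7   1.72 -0.46  0.98  1.17]
0 -15 [-0.52  0.61  0.54  1.64 -0.36  0.99  1.45]
3.141592653589793 -108 [ 1.01  0.65 -1.24  1.98  0.72  1.05  2.26]
3.141592653589793 -90 [-0.96  0.89  1.37  1.97 -0.97  1.18 -2.33]
3.141592653589793 -60 [-0.91  1.01  1.37  1.82 -1.05  1.27 -1.85]
3.141592653589793 -40 [-0.91  1.06  1.36  1.73 -1.08  1.31 -1.56]
3.141592653589793 -15 [-0.87  0.9   1.14  1.66 -0.88  1.18 -1.34]
lock 0 [-0.98  0.42  0.52  2.01 -0.29  0.78 -0.29]
lock 45 [-0.89  0.4   0.42  2.01 -0.23  0.78  0.44]
lock 90 [-0.8   0.39  0.31  2.   -0.17  0.77  1.18]
lock 135 [-0.67  0.38  0.16  2.   -0.09  0.77  1.89]
lock 180 [-0.57  0.38  0.04  1.99 -0.02  0.77  2.63]
lock 225 [-1.52  0.96  1.37  2.03 -1.07  1.16 -2.02]
lock 270 [-1.08  0.45  0.65  2.02 -0.38  0.8  -1.78]
lock 315 [-0.99  0.42  0.54  2.01 -0.3   0.78 -1.06]
```

```bash
python3 - <<'E'
from h import *
phi=-1.885
move_ptp(hp(phi,.23),Q(phi+np.pi/2)); print(read_time_s(),read_eef_pos(),read_ft_force().round(2) if hasattr(read_ft_force(),'round') else read_ft_force())
c=read_camera("side");cv2.imwrite("pics/s1.png",c[:,:,::-1])
c=read_camera("top");cv2.imwrite("pics/t1.png",c[:,:,::-1]);print(read_time_s())
a=cv2.imread("pics/s1.png");b=cv2.imread("pics/t1.png")
cv2.imwrite("pics/c1.png",cv2.resize(np.hstack([a[80:300,150:400],b[80:300,150:400]]),(800,352)))
E
```

```text
3.4917 [ 0.51643764 -0.04185244  0.22997092] [ 0.56  0.21 -0.15]
3.5917
```

View pics/c1.png

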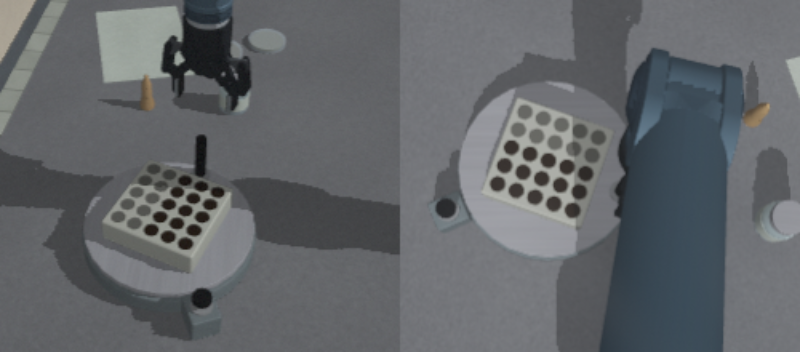

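The open gripper hangs above the post, which stands between the fingers (crop (205,70) over the post at (201,140)). I'll go down and grip.

```bash
python3 - <<'E'
from h import *
phi=-1.885
movel(hp(phi,.127),speed=.08); print(read_time_s(),np.round(read_ft_force(),2))
f0=np.array(read_ft_force())
move_gripper(.016,20); pause(.2)
print(read_time_s(),read_finger_gap(),np.round(read_ft_force(),2),read_eef_pos())
np.save("f0.npy",f0)
# short first arc
for k in range(1,5):
    p=phi+.02*k; t0=read_time_s()
    movel(hp(p,.127),Q(p+np.pi/2),speed=.03)
    F=np.array(read_ft_force());tg=np.array([-np.sin(p),np.cos(p),0]);rd=np.array([np.cos(p),np.sin(p),0])
    print(round(p,3),round(read_time_s()-t0,3),"tan",round(F@tg,2),"rad",round(F@rd,2),"z",round(F[2],2))
c=read_camera("side");cv2.imwrite("pics/s2.png",cv2.resize(c[80:300,150:400,::-1],None,fx=3,fy=2.7))
E
```

```text
5.025 [-0.7  -1.11 -0.05]
5.8333 0.019456740277958347 [ 1.74 -0.58  2.24] [ 0.51677782 -0.04349465  0.12742587]
-1.865 0.25 tan 1.72 rad 0.48 z 4.76
-1.845 0.25 tan 0.78 rad 0.39 z 4.53
-1.825 0.25 tan 0.67 rad 0.75 z 4.85
-1.805 0.25 tan 1.1 rad 0.19 z 5.26
```

View pics/s2.png

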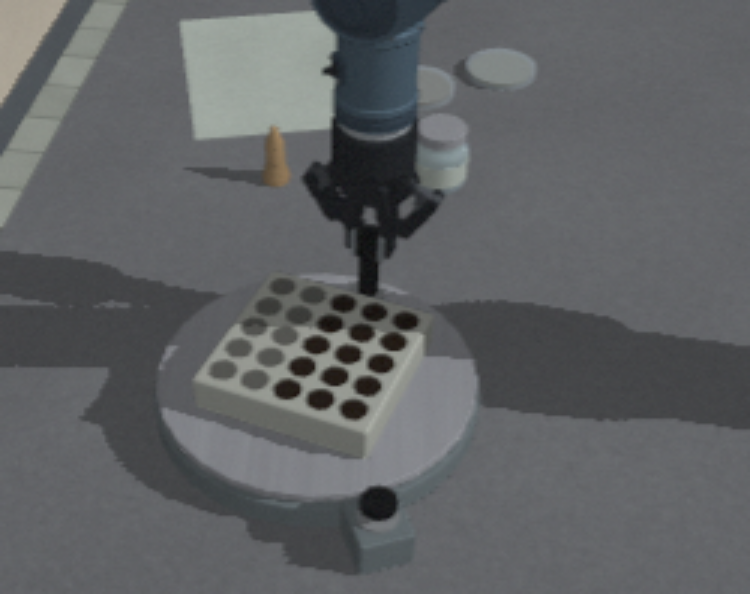

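The post sits between the fingers, with a gap of 19.5 mm. I'll swing to just before the stop range, then feel for the stop in small steps.

```bash
cat > arc.py <<'E'
from h import *
def go(p,speed=.05):
    movel(hp(p,.127),Q(p+np.pi/2),speed=speed)
def tan(p):
    F=np.array(read_ft_force());return F@[-np.sin(p),np.cos(p),0],F@[np.cos(p),np.sin(p),0],F[2]
E
python3 - <<'E'
from arc import *
t0=read_time_s();p=-1.805
while p<-1.3:
    p+=.0625; go(p,.08); print(round(p,3),np.round(tan(p),2))
print(read_time_s()-t0)
lo=0;prev=[]
while p<-.38:
    p+=.02; go(p,.06); f=tan(p); print(round(p,3),np.round(f,2),round(read_time_s(),2))
    prev.append(f[0])
    if f[0]<np.median(prev)-4 : print("STOP");break
E
```

```text
-1.742 [1.3  0.86 5.97]
-1.68 [-0.1   1.38  5.72]
-1.617 [0.39 1.82 6.36]
-1.555 [-0.67  2.1   7.15]
-1.492 [-1.39  1.77  8.09]
-1.43 [-0.37  2.27  6.71]
-1.367 [0.5  3.15 4.84]
-1.305 [-1.44  2.56  6.18]
-1.242 [-1.77  2.79  6.22]
2.25
-1.222 [-1.12  2.24  5.92] 9.38
-1.202 [-2.38  2.85  5.93] 9.63
-1.182 [-0.67  3.85  6.09] 9.88
-1.162 [-0.44  3.79  5.4 ] 10.13
-1.142 [-1.48  3.97  6.28] 10.38
-1.122 [-1.54  3.86  4.96] 10.63
-1.102 [-2.34  4.88  5.54] 10.88
-1.082 [-1.58  4.58  4.92] 11.13
-1.062 [-1.52  4.82  4.98] 11.38
-1.042 [-1.24  5.05  5.05] 11.63
-1.022 [-0.44  6.22  4.24] 11.88
-1.002 [1.35 6.08 1.85] 12.13
-0.982 [ 4.93  7.75 -2.07] 12.38
-0.962 [ 3.52  6.88 -0.29] 12.63
-0.942 [1.25 6.94 0.47] 12.88
-0.922 [-1.55  5.18  4.03] 13.13
-0.902 [-4.83  3.44  5.84] 13.38
-0.882 [-8.48  1.42  8.5 ] 13.63
STOP
```

The stop was clear: pull-in at about -1.0, centre near -0.925, then resistance past it. I'll back up to the centre, let go and look.

```bash
python3 - <<'E'
from arc import *
p=-.925
go(-.905,.04);print(np.round(tan(-.905),2));go(p,.04);print(np.round(tan(p),2))
move_gripper(.085); pause(.2); print(np.round(tan(p),2))
movel(hp(p,.23),speed=.15)
print(read_time_s())
move_ptp([.483,.238,.20],Q(np.pi/4)); move_gripper(0.0,40)
pause(.2);print(read_time_s(),read_finger_gap(),np.round(read_ft_force(),2))
for c in("side","top"):
    im=read_camera(c);cv2.imwrite(f"pics/{c}3.png",im[:,:,::-1])
    print(c,[(r["at"],round(r["confidence"],2)) for n in("handle_top","lock_top") for r in tip_of(c,n)[:2]])
a=cv2.imread("pics/side3.png");b=cv2.imread("pics/top3.png")
cv2.imwrite("pics/c3.png",cv2.resize(np.hstack([a[80:340,120:400],b[80:340,120:400]]),(800,371)))
E
```

```text
[-4.13  3.29  6.44]
[-3.49  5.36  4.31]
[-0.38  0.27 -0.62]
15.8167
17.9417 -0.00030083372579554413 [-0.56 -0.1   0.67]
side [([239.9, 161.6], 0.58), ([279.3, 261.2], 0.65), ([235.9, 165.2], 0.53)]
top [([284.2, 150.3], 0.81), ([284.9, 149.6], 0.25)]
```

View pics/c3.png

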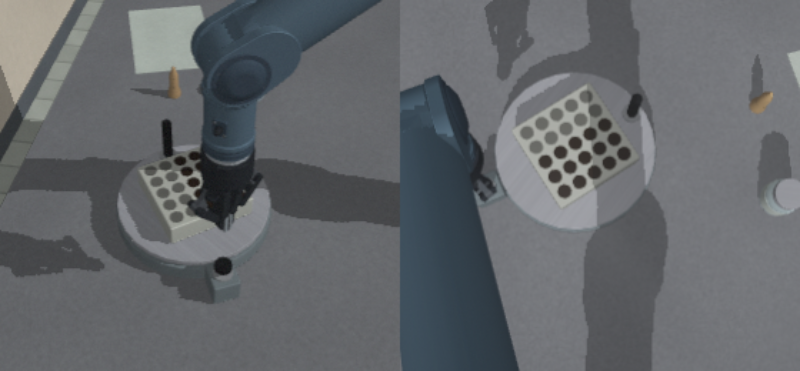

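The handle has turned to the far side: (167,122) in the side crop, (636,98) in the top crop. The closed gripper is above the lock button at (223,266). Now I press while watching the force.

```bash
python3 - <<'E'
from arc import *
for c,uv in(("side",(239.9,161.6)),("top",(284.2,150.3))):
    X=atz(c,uv,.145)[:2]-AX;print(c,np.arctan2(X[1],X[0]),np.hypot(*X))
x,y=.481,.2375
movel([x,y,.104],speed=.08); pause(.15); f0=read_ft_force()[2]; print(read_time_s(),f0)
z=.104;fz=0;pk=0;top=None
while z>.0795:
    z-=.001; movel([x,y,z],speed=.02); fz=read_ft_force()[2]-f0; pk=max(pk,fz)
    print(round(z,4),round(read_eef_pos()[2],4),round(fz,2))
    if fz>14: print("too hard");break
    if fz<-4: break
print(read_time_s(),pk)
E
```

```text
side -1.0672598505990043 0.13778753659709675
top -0.9483258287638581 0.12073238901593684
19.7417 0.6061091041237706
0.103 0.103 -0.14
0.102 0.1019 -1.44
0.101 0.1009 -0.55
0.1 0.0999 -1.01
0.099 0.0989 -0.68
0.098 0.0979 -0.25
0.097 0.0971 0.18
0.096 0.0961 0.29
0.095 0.095 0.33
0.094 0.0941 1.02
0.093 0.0933 3.06
0.092 0.0926 5.87
0.091 0.0919 7.78
0.09 0.0906 5.22
0.089 0.0892 2.7
0.088 0.0875 -0.54
0.087 0.0863 -0.35
0.086 0.0857 -0.43
0.085 0.0849 -1.42
0.084 0.084 -0.58
0.083 0.0829 -0.52
0.082 0.0822 0.99
0.081 0.0821 8.34
0.08 0.0819 13.27
0.079 0.0818 18.93
too hard
25.9917 18.925937784559
```

The force peaked at about 8 N, faded, then the button bottomed at tip height 63 mm. I'll retreat and check.

```bash
python3 - <<'E'
from arc import *
movel([.481,.2375,.20],speed=.12)
move_ptp([.159,.63,.25],[.123029,.992403,0,0]); pause(.3);print(read_time_s(),np.round(read_ft_force(),2))
for c in("side","top"):
    im=read_camera(c);cv2.imwrite(f"pics/{c}4.png",im[:,:,::-1])
    print(c,[(n,r["at"],round(r["confidence"],2)) for n in("handle_top","lock_top","seed_jar","beaker","dibber") for r in tip_of(c,n)[:1]])
    print("expect up/down",proj(c,[[.4806,.2375,.078],[.4806,.2375,.063]]).round(1),"handle",proj(c,[hp(-.925,.145)]).round(1))
old=cv2.imread("pics/side0.png");a=cv2.imread("pics/side4.png")
cv2.imwrite("pics/c4.png",np.hstack([cv2.resize(i[230:310,230:330],(390,312),interpolation=2) for i in(old,a)]))
E
```

```text
29.3 [ 0.29  1.34 -0.92]
side [('handle_top', [237.9, 165.8], 0.74), ('lock_top', [279.2, 266.5], 0.52), ('seed_jar', [295.7, 147.8], 0.71), ('beaker', [287.9, 383.0], 0.67), ('dibber', [242.9, 146.1], 0.46)]
expect up/down [[276.5 264.9]
 [276.3 268.4]] handle [[235.4 166.2]]
top [('handle_top', [286.7, 151.6], 0.76), ('lock_top', [176.6, 209.6], 0.57), ('seed_jar', [385.2, 220.1], 0.76), ('beaker', [95.3, 232.5], 0.85), ('dibber', [369.0, 153.6], 0.44)]
expect up/down [[178.2 210.4]
 [179.1 211.2]] handle [[284.9 148.4]]
```

View pics/c4.png

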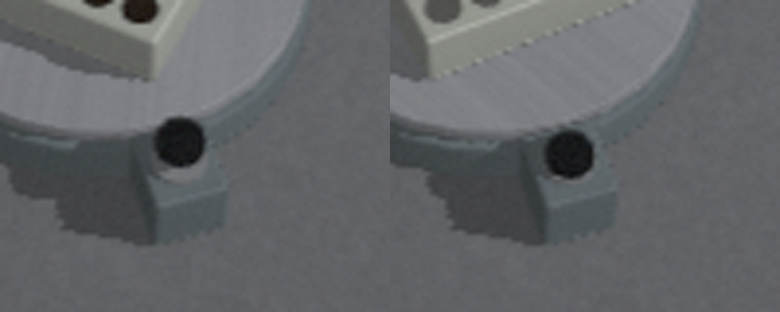

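View pics/top4.png

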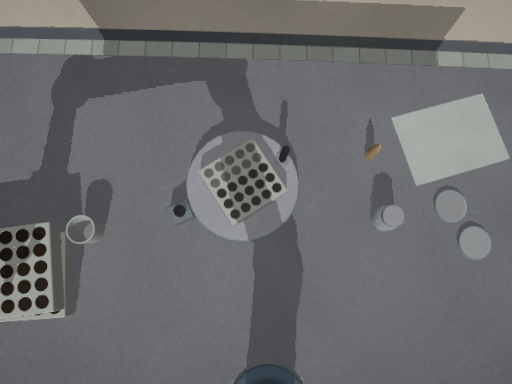

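In the side view the button top is about 3 px lower than before ((569,153) against (180,141) in the crops) and it stays there without contact, as expected for fully down. The jar, beaker and dibber are where they were, and the handle is at (285,153) in the top view.

```bash
python3 -c "
from bench import *
sign_off();print(read_time_s())"
```

```text
the job is handed in; nothing more can be done
the job is handed in; nothing more can be done
```

The tray is turned to the next stop and the lock button is down. I handed the job in at about 29 s of the 67 s allowed.

- **Turning:** I gripped the handle post and turned it about 0.96 rad counterclockwise. The stop was clear in the force: it pulled in, then resisted with up to 8 N just past the centre. I backed up to the centre and let go.
- **Lock button:** I pressed it in 1 mm steps. The force peaked at about 8 N, then faded away as the button snapped in.
- **Pressing past the end:** The last steps continued after the button had bottomed. They pressed it with about 19 N, well under the 40 N limit but more than was needed.
- **Last checks:** With the arm clear, the pictures show the button staying down, about 3 px lower than before, as expected for 15 mm of travel. The jar, beaker and dibber look unmoved.
- **Disagreement:** The trained network's handle positions were about 3 px from where I expected. In two pictures taken after letting go, one with the arm partly in view, the angle differed by up to 0.12 rad between the cameras. I relied on the felt stop and on the button not being blocked.

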